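# Open the stuck nail jar in the bench jar holder

### The job

The orange cap of the nail jar is on tight: set the jar, not dropped, fully home in the square pocket of the wooden jar holder so that it cannot turn, then unscrew the cap anticlockwise until its thread lets go. Lift the cap off and finish still holding it in the gripper, level, a finger's breadth above the open mouth and centred over it, so that nails clinging inside it fall back into the jar. Leave the jar standing seated in the holder, never tip it over, and leave the screw jar, hammer and nail tray where they are.

Things in the scene. Friction and masses are not known exactly. Their poses are not given: they have to be found in the camera images.
- nail_jar: Square clear plastic jar of steel nails with the ORANGE cap; loose, about 0.4 kg. Origin: centre of its underside, z up, x and y square to its flat sides. Body 66 x 66 mm, 73 mm tall to the flat shoulder; round neck 44 mm wide, rim at 96 mm with a springy rubber seal on it; 101 mm tall with the cap closed. It can be carried by the tight cap or by the body.
- nail_cap: Orange twist cap, separate part, 60 mm across, 22 mm tall, 30 g. Origin: centre of its open underside, z up; closed, that is 79 mm above the jar's underside. Anticlockwise from above it takes 0.3 to 0.6 N m, rises 1.5 mm and comes free after 50 to 60 deg; up to about 95 deg it lifts straight off, beyond it meets a stop. Clockwise: blocked. Pulled up before it is free, it lifts the jar along.
- nail_jar_mouth (a point): Centre of the jar's mouth, on top of the sealing ring, on the jar's axis 98 mm above its underside; axes as the jar's. With the cap closed the cap's origin is 19 mm below this point.
- jar_holder: Pine block 140 x 140 mm, 46 mm tall, screwed to the table, with one dark-lined square pocket in the middle of its top that stops a jar from turning. Origin: centre of its underside, z up, x and y square to its sides and to the pocket's.
- jar_pocket (a point): Centre of the pocket's floor, 12 mm above the table; axes as the holder's. The pocket is 71 x 71 mm, 34 mm deep, its mouth bevelled outwards 5 mm over the top 6 mm. The jar goes in upright in any of the four quarter-turns; seated, its underside rests on this floor.
- screw_jar: Bystander: the same square jar with a BLUE cap, full of brass screws (66 x 66 mm, 101 mm tall), loose, 0.42 kg. Origin: centre of its underside, z up.
- hammer: Bystander: wooden-handled hammer 300 mm long lying on the table beyond the work. Origin: on the table under it, x along its handle towards the head.
- nail_tray: Bystander: black plastic tray 110 x 170 mm, 26 mm tall, with nails, loose. Origin: centre of its underside.
Not all that is in view belongs to the job. Of the things that look like the nail_cap, the smallest one is meant. What is shaped like the jar_holder but grey is not meant.

How it is judged:
On the way, in this order (a step that is already met when the one before it is completed fails the run):
1. the nail jar stands fully home and upright in the holder's pocket with its cap still screwed on (horizontal distance between nail_jar and jar_pocket below 0.006 m and z of nail_jar in the frame of jar_pocket between -0.004 and 0.004 m and angle between nail_jar's own z axis and vertical below 0.08 rad and z of nail_cap in the frame of nail_jar_mouth below -0.016 m and horizontal distance between nail_cap and nail_jar_mouth below 0.006 m), for 0.3 s.
2. the cap's thread has let go and it is lifted off the neck while the jar stays seated (horizontal distance between nail_jar and jar_pocket below 0.006 m and z of nail_jar in the frame of jar_pocket between -0.004 and 0.004 m and angle between nail_jar's own z axis and vertical below 0.08 rad and z of nail_cap in the frame of nail_jar_mouth above -0.006 m), for 0.1 s.
At the end, for the whole second after the job is handed in: The gripper still holds the orange cap, level within 0.2 rad, at rest, touching only the fingers, its underside 3 to 45 mm above the mouth and within 15 mm of its axis; the jar stands upright in the pocket, within 6 mm of its centre and 4 mm of its floor (horizontal distance between nail_jar and jar_pocket below 0.006 m and z of nail_jar in the frame of jar_pocket between -0.004 and 0.004 m and angle between nail_jar's own z axis and vertical below 0.08 rad and z of nail_cap in the frame of nail_jar_mouth between 0.003 and 0.045 m and horizontal distance between nail_cap and nail_jar_mouth below 0.015 m and angle between nail_cap's own z axis and vertical below 0.2 rad and contact force between the fingers and nail_cap above 1 N and contact force between nail_cap and nail_jar below 0.05 N and linear speed of each of nail_cap, nail_jar below 0.03 m/s and height (world z) of nail_cap above 0.11 m); the arm keeps its last pose, push and grip.
It fails at once if the nail jar is tipped (more than 0.6 rad) (angle between nail_jar's own z axis and vertical above 0.6 rad).
It fails at once if the nail jar is dropped or knocked flying (faster than 0.5 m/s while not held) (linear speed of nail_jar above 0.5 m/s and contact force between the fingers and nail_jar below 0.1 N and contact force between the fingers and nail_cap below 0.1 N).
It fails at once if the screw jar is moved more than 30 mm or tipped (distance of screw_jar from where it was at the start of the episode above 0.03 m or angle between screw_jar's own z axis and vertical above 0.5 rad).
It fails at once if the hammer or nail tray is moved more than 30 mm (distance of any of hammer, nail_tray from where it was at the start of the episode above 0.03 m).
It also fails if it takes over 51 s, if anything falls off the work surface, if the arm or the gripper's body presses on something with over 40 N, if the wrist force passes 120 N, or if a joint passes its speed limit or range.

### The arm

A 6-joint arm with a two-finger parallel gripper is mounted at the origin on the work surface. World frame = base frame: x ahead of the robot, y to its left, z up, the work surface at z = 0. Lengths are in m, angles in rad, forces in N, time in s.
With the tool pointing down it reaches from about 0.2 to 0.875 m from the base axis. Payload 3.4 kg.
Tool frame: the origin (TCP) lies on the centre line of the jaws, within the pads' length; the fingertips stand bot.nose_length ahead of it and the grasp point (between the pads) lies 2 mm behind it (bot.nose_length is the distance from the TCP to the fingertips, in m); z points along the fingers, y is the line along which they close (so a half turn about z gives the same grasp; the last joint's range is limited). The gripper opens to 94 mm and grips with 3 to 60 N. Pads are 16 mm wide; open, the fingers measure 119 mm over their backs; the gripper's body (75 mm by 177 mm) begins 78 mm behind the grasp point.
Start: joints at [-1.306, 0.276, 1.505, -0, 1.361, -0.121], TCP at [0.216, -0.533, 0.222] pointing down, gripper open.
Joint ranges: [-2.89, 2.89], [-0.75, 2.08], [0.22, 2.7], [-1.18, 4.32], [0.11, 2.71], [-2.7, 2.7]. Speed limits (rad/s): [2.57, 2.57, 3.14, 3.14, 3.14, 3.14].

### API

Orientations are given as a rotation vector (axis times angle).
In Python, from bench import bot gives the robot as it stands. The module is installed in compiled form; this text tells all that it offers.
- The arm moves only by the tool apply_moves, never from a script. Its argument "motion" is a list of rows, each an object of numbers: "fingers": the gripper command: -1 is shut, 1 is fully open, values between are in proportion; "tx", "ty", "tz": the shift along the tool's x, y, z in cm; "ax", "ay", "az": the turn, a rotation vector about the tool's x, y, z in degrees. A call has exactly 5 rows; each row shifts and turns the commanded pose from where the row before left it, along the tool's axes as they then stand; what a row does not reach is not made up. A row lasts 1/12 s, in which the tool goes at most 41.7 mm and 7.16 degrees, less where a joint would pass 70% of its speed; a pose out of reach is approached as far as the arm can. A call is refused whole if a number of a shift passes 4.17 or a number of a turn 7.16, either way. A call with a gripper value outside its range is refused whole. The fingers move at their own pace and stop on an object; "force" is the grip in N (left out, the last holds). Time passes only in rows, so rows that do not move let the fingers close, or fill a call up. It gives the time, the measured TCP pose, the force, the opening and the grip force at its end, in the units of the state.
- bot.observe(): the state, without advancing time (a new reading comes with each control period).
- bot.read_camera(name): name is "scene" or "top" or "wrist"; returns a dict with "pixels" (384x512x3 uint8, red, green, blue), "fx", "fy", "cx", "cy" (pixels), "eye" and "orientation" of the camera in the world; the wrist camera has in their place "T_tool_cam" (4x4, takes a point from camera to tool coordinates, whose origin is the TCP and whose axes are the flange's). Camera axes: x right, y down, z forward; pixel columns grow to the right and rows downward; lengths in m; the calibration is good to about 2 mm. A picture is of the moment at which its call begins: read the wrist's pose just before it. There is no depth.
- bot.sign_off(): hands the job in; it is judged then, once.
The state is a dict: "time": time; "joint_pos": joint angles; "qvel": joint speeds; "joint_torque": joint torques, N m; "position": TCP position; "ee_rot": TCP orientation; "ft_force": force on the tool from outside, world axes, zero at the start; "wrist_torque": the same for the moment, N m; "opening": opening from 0.0 (shut) to 1.0 (fully open); "gripper_force": force on a finger pad.
Only numpy, scipy, OpenCV 4.12 (cv2) and the standard library are available. Lean on these libraries where they do the work, as an engineer would, in place of code of your own. Each camera call takes 0.05 s, during which the arm holds its last target. There are 200 camera calls.

## Working session

There is one attempt and no reset: what is moved stays moved. The work goes in short steps, Python scripts to look and compute and a tool call to move; the robot and the scene stay as the last step left them, time stands still between calls to the robot, and variables do not carry over. Pictures are saved under pics/ and viewed, at most 10 in all, crops included, and the job is handed in when it is done.

Besides the shell and the picture viewer there is one more tool, called after ">>>" as name(argument=value, ...), one argument or row to a line, values as JSON. apply_moves: Moves the arm, as the interface text tells. Its arguments: {"type":"object","properties":{"motion":{"type":"array"},"force":{"type":"number"}},"required":["motion"]}

```bash
mkdir -p pics; cat > h.py <<'E'
import numpy as np, cv2
from scipy.spatial.transform import Rotation as R
from bench import bot
def mat(o):
    o=np.array(o,float)
    return o if o.shape==(3,3) else R.from_rotvec(o).as_matrix() if o.size==3 else R.from_quat(o).as_matrix()
def grab(name):
    s=bot.observe(); c=bot.read_camera(name)
    if name=="wrist":
        T=np.array(c["T_tool_cam"]); Rt=mat(s["ee_rot"])
        c["Rw"]=Rt@T[:3,:3]; c["e"]=Rt@T[:3,3]+np.array(s["position"])
    else: c["Rw"]=mat(c["orientation"]); c["e"]=np.array(c["eye"],float)
    return c
def ray(c,uv,z):
    uv=np.atleast_2d(np.array(uv,float))
    d=np.c_[(uv[:,0]-c["cx"])/c["fx"],(uv[:,1]-c["cy"])/c["fy"],np.ones(len(uv))]@c["Rw"].T
    return c["e"]+d*((z-c["e"][2])/d[:,2])[:,None]
def blobs(c,lo,hi,amin=60):
    hsv=cv2.cvtColor(c["pixels"],cv2.COLOR_RGB2HSV); m=cv2.inRange(hsv,lo,hi)
    cs,_=cv2.findContours(m,cv2.RETR_EXTERNAL,cv2.CHAIN_APPROX_NONE)
    return sorted([k for k in cs if cv2.contourArea(k)>amin],key=cv2.contourArea)
def save(c,n): cv2.imwrite("pics/"+n,c["pixels"][:,:,::-1])
E
python3 - <<'E'
from h import *
s=bot.observe(); print({k:np.round(v,3) for k,v in s.items()}, bot.nose_length)
t=grab("top"); sc=grab("scene"); print(bot.read_camera("top")["orientation"],t["e"],sc["e"])
save(t,"top.png"); save(sc,"scene.png")
for k in blobs(t,(5,150,120),(20,255,255)):
    (x,y),r=cv2.minEnclosingCircle(k); print(cv2.contourArea(k),x,y,r,ray(t,(x,y),.101).round(3))
E
```

```text
{'time': np.float64(0.0), 'joint_pos': array([-1.306,  0.277,  1.506, -0.   ,  1.361, -0.121]), 'qvel': array([-0.   , -0.001, -0.   , -0.   ,  0.001,  0.   ]), 'joint_torque': array([ 1.0000e-03, -4.0458e+01, -2.3723e+01,  7.0000e-02,  3.5000e-02,
       -0.0000e+00]), 'position': array([ 0.216, -0.532,  0.222]), 'ee_rot': array([-3.082, -0.602,  0.   ]), 'ft_force': array([0.035, 0.761, 1.207]), 'wrist_torque': array([-0.069, -0.041,  0.014]), 'gripper_force': np.float64(0.0), 'opening': np.float64(0.998)} 0.017
[-2.16677376  2.19952229 -0.02953587] [ 0.49228828 -0.12652189  1.29936138] [ 1.20491504 -0.34260116  0.89709507]
130.5 415.0 133.0 11.401854515075684 [[ 0.723 -0.605  0.101]]
145.5 447.5 232.0 12.619529724121094 [[ 0.406 -0.695  0.101]]
164.0 214.54347229003906 102.5 11.554408073425293 [[0.836 0.039 0.101]]
239.0 299.38134765625 187.85592651367188 10.272497177124023 [[ 0.553 -0.232  0.101]]
437.0 295.2894592285156 154.34210205078125 12.773056030273438 [[ 0.662 -0.221  0.101]]
453.5 333.1259460449219 201.64503479003906 13.025798797607422 [[ 0.507 -0.338  0.101]]
```

View pics/top.png

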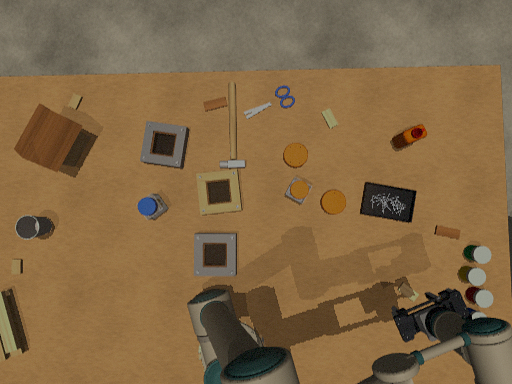

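View pics/scene.png

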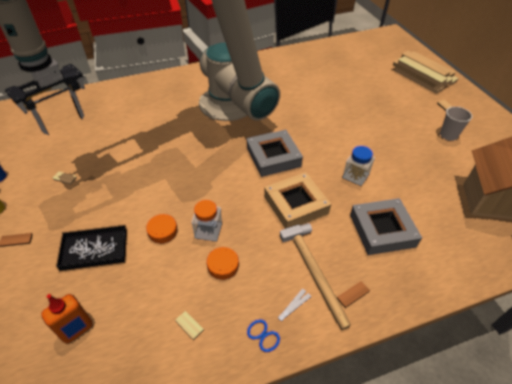

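The top view shows the nail jar at about (299,188), rotated, with larger orange discs lying on the table at (295,154) and (333,202). The wooden holder is at (219,191), grey decoys at (165,144) and (215,254), and the screw jar at (150,206). The scene view agrees: the jar stands between the two discs.

```bash
cat >> h.py <<'E'
def delta(p,yaw=None):
    """shift in tool cm and az deg to reach TCP p and tool-x yaw (mod pi)"""
    s=bot.observe(); M=mat(s["ee_rot"]); d=M.T@(np.array(p)-s["position"])*100
    y=np.arctan2(M[1,0],M[0,0]); print("t",round(s["time"],2),"pos",np.round(s["position"],4),"yaw",round(np.degrees(y),1),"q",np.round(s["joint_pos"],2),"tilt",np.round(M[2],3))
    print("cm",d.round(2), "" if yaw is None else f"az {-(np.degrees(yaw-y)+90)%180-90:.1f}")
E
python3 - <<'E'
from h import *
t=grab("top"); sc=grab("scene"); w=grab("wrist"); print(np.round(w["T_tool_cam"],3),w["fx"])
for k in blobs(t,(15,40,150),(35,140,255)):
    a=cv2.contourArea(k)
    if 1200<a<2600: 
        (c,wh,an)=cv2.minAreaRect(k); print(a,c,wh,an); P=ray(t,cv2.boxPoints((c,wh,an)),.046); print(P.round(4),P.mean(0).round(4),[np.degrees(np.arctan2(*(P[i+1]-P[i])[[1,0]])).round(1) for i in range(3)],np.linalg.norm(P[1]-P[0]),np.linalg.norm(P[2]-P[1]))
print(ray(t,(299.4,187.9),.101),ray(t,(295.3,154.3),.0),ray(t,(333.1,201.6),0))
delta((.555,-.23,.26))
E
```

```text
[[ 0.001 -0.968 -0.252  0.073]
 [ 1.     0.001  0.     0.001]
 [-0.    -0.252  0.968 -0.161]
 [ 0.     0.     0.     1.   ]] 284.33793454125646
1305.5 (249.04730224609375, 115.51029968261719) (89.52849578857422, 35.34945297241211) 83.8533706665039
[[ 0.954   0.0039  0.046 ]
 [ 0.9643 -0.1167  0.046 ]
 [ 0.6579 -0.1444  0.046 ]
 [ 0.6471 -0.0255  0.046 ]] [ 0.8058 -0.0707  0.046 ] [np.float64(-85.1), np.float64(-174.8), np.float64(95.2)] 0.1209592808496293 0.30769017275463323
1345.5 (338.9930419921875, 211.28713989257812) (92.39298248291016, 49.90760803222656) 88.12212371826172
[[ 0.6291 -0.2821  0.046 ]
 [ 0.6317 -0.4487  0.046 ]
 [ 0.3248 -0.4499  0.046 ]
 [ 0.3213 -0.2854  0.046 ]] [ 0.4767 -0.3665  0.046 ] [np.float64(-89.1), np.float64(-179.8), np.float64(91.2)] 0.1666590641082872 0.3068980264642404
1453.0 (337.473388671875, 360.8638916015625) (50.47654724121094, 82.0243911743164) 67.61986541748047
[[ 0.0136 -0.1947  0.046 ]
 [ 0.1126 -0.4448  0.046 ]
 [-0.0371 -0.5025  0.046 ]
 [-0.1355 -0.2544  0.046 ]] [-0.0116 -0.3491  0.046 ] [np.float64(-68.4), np.float64(-158.9), np.float6
[... 593 characters left out ...]
86 0.046 ] [np.float64(-23.3), np.float64(-114.8), np.float64(156.4)] 0.37431825126572016 0.16177980400573022
2515.5 (338.6585388183594, 125.07316589355469) (60.29561233520508, 101.1552734375) 6.340191841125488
[[ 0.6091 -0.2501  0.046 ]
 [ 0.9519 -0.2951  0.046 ]
 [ 0.9242 -0.4968  0.046 ]
 [ 0.5834 -0.4494  0.046 ]] [ 0.7671 -0.3728  0.046 ] [np.float64(-7.5), np.float64(-97.8), np.float64(172.1)] 0.3457280481109576 0.20362654877413544
[[ 0.55305357 -0.23173404  0.101     ]] [[ 0.67591662 -0.22867952  0.        ]] [[ 0.50886739 -0.35601333  0.        ]]
t 0.3 pos [ 0.2163 -0.5326  0.2222] yaw 22.1 q [-1.31  0.28  1.51  0.    1.36 -0.12] tilt [ 0.    -0.001 -1.   ]
cm [ 42.76 -15.29  -3.77]
```

>>> apply_moves(
  motion=[
    {"fingers": 1, "tx": 3.6, "ty": -1.28, "tz": -0.31},
    {"fingers": 1, "tx": 3.6, "ty": -1.28, "tz": -0.31},
    {"fingers": 1, "tx": 3.6, "ty": -1.28, "tz": -0.31},
    {"fingers": 1, "tx": 3.6, "ty": -1.28, "tz": -0.31},
    {"fingers": 1, "tx": 3.6, "ty": -1.28, "tz": -0.31},
  ],
  force=40,
)

```text
$.motion[0]: bad value
```

>>> apply_moves(
  motion=[
    {"fingers": 1, "tx": 3.6, "ty": -1.28, "tz": -0.31},
    {"fingers": 1, "tx": 3.6, "ty": -1.28, "tz": -0.31},
    {"fingers": 1, "tx": 3.6, "ty": -1.28, "tz": -0.31},
    {"fingers": 1, "tx": 3.6, "ty": -1.28, "tz": -0.31},
    {"fingers": 1, "tx": 3.6, "ty": -1.28, "tz": -0.31},
  ],
)

```text
$.motion[0]: bad value
```

>>> apply_moves(
  motion=[
    {"fingers": 1, "tx": 3.4, "ty": -1.25, "tz": -0.31},
    {"fingers": 1, "tx": 3.4, "ty": -1.25, "tz": -0.31},
    {"fingers": 1},
    {"fingers": 1},
    {"fingers": 1},
  ],
)

```text
$.motion[0]: bad value
```

```bash
python3 - <<'E'
from h import *
w=grab("wrist"); save(w,"w1.png")
for k in blobs(w,(5,150,100),(20,255,255),300):
    (x,y),r=cv2.minEnclosingCircle(k);m=cv2.moments(k); print(cv2.contourArea(k),x,y,r,ray(w,(x,y),.101).round(4))
delta((.553,-.232,.094))
E
```

```text
1594.5 461.3348083496094 100.2789077758789 32.16923904418945 [[ 0.3725 -0.6823  0.101 ]]
t 0.35 pos [ 0.2163 -0.5327  0.2223] yaw 22.1 q [-1.31  0.28  1.51 -0.    1.36 -0.12] tilt [ 0. -0. -1.]
cm [ 42.51 -15.18  12.83]
```

View pics/w1.png

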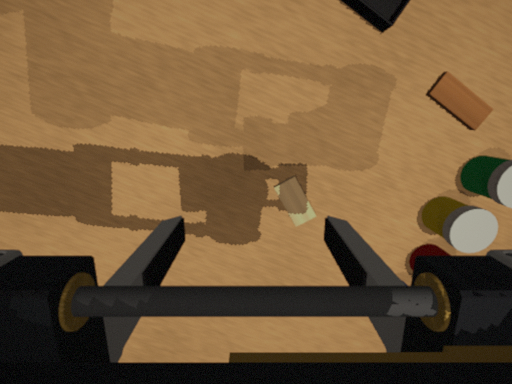

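The arm did not move, and the picture shows bare table under the gripper. The rows probably need every key.

>>> apply_moves(
  motion=[
    {"fingers": 1, "tx": 3.6, "ty": -1.28, "tz": -0.31, "ax": 0, "ay": 0, "az": 0},
    {"fingers": 1, "tx": 3.6, "ty": -1.28, "tz": -0.31, "ax": 0, "ay": 0, "az": 0},
    {"fingers": 1, "tx": 3.6, "ty": -1.28, "tz": -0.31, "ax": 0, "ay": 0, "az": 0},
    {"fingers": 1, "tx": 3.6, "ty": -1.28, "tz": -0.31, "ax": 0, "ay": 0, "az": 0},
    {"fingers": 1, "tx": 3.6, "ty": -1.28, "tz": -0.31, "ax": 0, "ay": 0, "az": 0},
  ],
  force=40,
)

```text
time: 0.77
position: [0.36, -0.4045, 0.2382]
ee_rot: [3.083, 0.601, 0.0]
ft_force: [0.4, -1.2, 0.6]
opening: 1.003
gripper_force: 0.0
```

>>> apply_moves(
  motion=[
    {"fingers": 1, "tx": 3.6, "ty": -1.28, "tz": -0.31, "ax": 0, "ay": 0, "az": 0},
    {"fingers": 1, "tx": 3.6, "ty": -1.28, "tz": -0.31, "ax": 0, "ay": 0, "az": 0},
    {"fingers": 1, "tx": 3.6, "ty": -1.28, "tz": -0.31, "ax": 0, "ay": 0, "az": 0},
    {"fingers": 1, "tx": 3.6, "ty": -1.28, "tz": -0.31, "ax": 0, "ay": 0, "az": 0},
    {"fingers": 1, "tx": 3.6, "ty": -1.28, "tz": -0.31, "ax": 0, "ay": 0, "az": 0},
  ],
)

```text
time: 1.18
position: [0.5029, -0.2772, 0.2538]
ee_rot: [3.083, 0.602, 0.0]
ft_force: [-0.4, -1.3, -0.3]
opening: 0.998
gripper_force: 0.0
```

>>> apply_moves(
  motion=[
    {"fingers": 1, "tx": 3.3, "ty": -1.2, "tz": -0.3, "ax": 0, "ay": 0, "az": 0},
    {"fingers": 1, "tx": 3.3, "ty": -1.2, "tz": -0.3, "ax": 0, "ay": 0, "az": 0},
    {"fingers": 1, "tx": 0, "ty": 0, "tz": 0, "ax": 0, "ay": 0, "az": 0},
    {"fingers": 1, "tx": 0, "ty": 0, "tz": 0, "ax": 0, "ay": 0, "az": 0},
    {"fingers": 1, "tx": 0, "ty": 0, "tz": 0, "ax": 0, "ay": 0, "az": 0},
  ],
)

```text
time: 1.6
position: [0.5534, -0.2318, 0.2592]
ee_rot: [3.083, 0.603, -0.002]
ft_force: [-1.1, 0.1, -1.4]
opening: 1.001
gripper_force: 0.0
```

```bash
python3 - <<'E'
from h import *
w=grab("wrist"); save(w,"w2.png")
for k in blobs(w,(5,150,100),(20,255,255),300):
    (x,y),r=cv2.minEnclosingCircle(k);m=cv2.moments(k); print(cv2.contourArea(k),x,y,r,ray(w,(x,y),.101).round(4))
delta((.553,-.232,.094))
E
```

```text
621.0 55.5 96.5 47.01605224609375 [[ 0.5607 -0.0011  0.101 ]]
1678.0 317.4486083984375 226.0934600830078 28.715656280517578 [[ 0.5325 -0.3237  0.101 ]]
1886.0 252.8000030517578 184.39999389648438 25.938488006591797 [[ 0.5509 -0.2325  0.101 ]]
3387.5 284.2846984863281 85.57648468017578 34.689247131347656 [[ 0.663  -0.2229  0.101 ]]
t 1.65 pos [ 0.553  -0.2322  0.2592] yaw 22.1 q [-0.51  0.3   1.38 -0.    1.46  0.67] tilt [-0.001 -0.    -1.   ]
cm [ 0.03 -0.02 16.52]
```

View pics/w2.png

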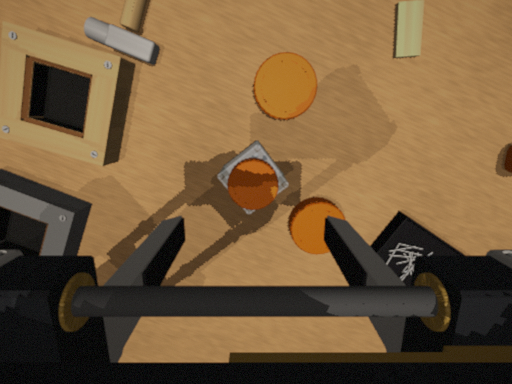

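The wrist view shows the orange cap at (253,184) on the jar. The jar's shoulder corners are near (256,141), (289,182) and (217,177). The holder pocket is at the upper left (57,97).

```bash
python3 - <<'E'
from h import *
w=grab("wrist"); hsv=cv2.cvtColor(w["pixels"],cv2.COLOR_RGB2HSV)
m=cv2.inRange(hsv,(0,0,60),(180,75,255)); m[:, :200]=0; m[:,300:]=0; m[:130]=0; m[220:]=0
k=max(cv2.findContours(m,cv2.RETR_EXTERNAL,cv2.CHAIN_APPROX_NONE)[0],key=cv2.contourArea)
h=cv2.convexHull(k); P=cv2.approxPolyDP(h,4,True)[:,0]; print(P.tolist())
for C in (P,[(217,177),(256,141),(289,182)]):
    W=ray(w,C,.073); D=np.diff(np.vstack([W,W[:1]]),axis=0); print(W.round(3),np.linalg.norm(D,axis=1).round(3),np.degrees(np.arctan2(D[:,1],D[:,0])).round(1)%90)
E
```

```text
[[287, 182], [279, 192], [225, 187], [217, 174], [257, 140]]
[[ 0.563 -0.274  0.073]
 [ 0.548 -0.27   0.073]
 [ 0.528 -0.204  0.073]
 [ 0.54  -0.189  0.073]
 [ 0.597 -0.219  0.073]] [0.016 0.068 0.019 0.065 0.064] [75.2 16.6 51.9 62.2 58.1]
[[ 0.536 -0.19   0.073]
 [ 0.596 -0.219  0.073]
 [ 0.564 -0.276  0.073]] [0.066 0.066 0.09 ] [64.5 61.3 18. ]
```

>>> apply_moves(
  motion=[
    {"fingers": 1, "tx": -0.1, "ty": 0, "tz": 3.6, "ax": 0, "ay": 0, "az": 0},
    {"fingers": 1, "tx": 0, "ty": 0, "tz": 3.6, "ax": 0, "ay": 0, "az": 0},
    {"fingers": 1, "tx": 0, "ty": 0, "tz": 3.6, "ax": 0, "ay": 0, "az": 0},
    {"fingers": 1, "tx": 0, "ty": 0, "tz": 2.6, "ax": 0, "ay": 0, "az": 0},
    {"fingers": 1, "tx": 0, "ty": 0, "tz": 1.4, "ax": 0, "ay": 0, "az": 0},
  ],
)

```text
time: 2.12
position: [0.5496, -0.2322, 0.1079]
ee_rot: [-3.08, -0.598, 0.008]
ft_force: [-0.5, 0.3, 0.1]
opening: 1.001
gripper_force: 0.0
```

>>> apply_moves(
  motion=[
    {"fingers": 1, "tx": 0.1, "ty": 0, "tz": 0, "ax": 0, "ay": 0, "az": 0},
    {"fingers": 1, "tx": 0, "ty": 0, "tz": 0, "ax": 0, "ay": 0, "az": 0},
    {"fingers": 1, "tx": 0, "ty": 0, "tz": 0, "ax": 0, "ay": 0, "az": 0},
    {"fingers": 1, "tx": 0, "ty": 0, "tz": 0, "ax": 0, "ay": 0, "az": 0},
    {"fingers": 1, "tx": 0, "ty": 0, "tz": 0, "ax": 0, "ay": 0, "az": 0},
  ],
)

```text
time: 2.53
position: [0.5547, -0.2324, 0.1131]
ee_rot: [3.081, 0.601, 0.004]
ft_force: [-0.7, -0.2, 0.8]
opening: 1.001
gripper_force: 0.0
```

```bash
python3 -c "
from h import *
delta((.552,-.2325,.095))"
```

```text
t 2.53 pos [ 0.5547 -0.2324  0.1131] yaw 22.1 q [-0.51  0.39  1.62 -0.    1.13  0.67] tilt [ 0.002  0.003 -1.   ]
cm [-0.25 -0.1   1.81]
```

>>> apply_moves(
  motion=[
    {"fingers": 1, "tx": -0.25, "ty": -0.1, "tz": 0.6, "ax": 0, "ay": 0, "az": 0},
    {"fingers": 1, "tx": 0, "ty": 0, "tz": 0.6, "ax": 0, "ay": 0, "az": 0},
    {"fingers": 1, "tx": 0, "ty": 0, "tz": 0.6, "ax": 0, "ay": 0, "az": 0},
    {"fingers": 1, "tx": 0, "ty": 0, "tz": 0, "ax": 0, "ay": 0, "az": 0},
    {"fingers": 1, "tx": 0, "ty": 0, "tz": 0, "ax": 0, "ay": 0, "az": 0},
  ],
)

```text
time: 2.95
position: [0.5507, -0.2313, 0.0927]
ee_rot: [-3.082, -0.602, 0.002]
ft_force: [-0.5, 0.3, -0.2]
opening: 1.001
gripper_force: 0.0
```

```bash
python3 - <<'E'
from h import *
delta((.552,-.2325,.095)); w=grab("wrist"); save(w,"w3.png")
for k in blobs(w,(5,150,60),(20,255,255),800):
    (x,y),r=cv2.minEnclosingCircle(k); print(cv2.contourArea(k),x,y,r,ray(w,(x,y),.101).round(4))
E
```

```text
t 2.95 pos [ 0.5507 -0.2313  0.0927] yaw 22.1 q [-0.51  0.41  1.65 -0.    1.09  0.67] tilt [-0.001 -0.001 -1.   ]
cm [ 0.07  0.15 -0.23] 
909.5 328.654052734375 271.9189147949219 23.927963256835938 [[ 0.5524 -0.2803  0.101 ]]
1218.5 317.49151611328125 359.0 88.51423645019531 [[ 0.492  -0.3015  0.101 ]]
7499.0 253.29322814941406 241.63157653808594 51.07394027709961 [[ 0.5536 -0.231   0.101 ]]
10856.5 309.5 57.5 63.281219482421875 [[ 0.6556 -0.2195  0.101 ]]
```

View pics/w3.png

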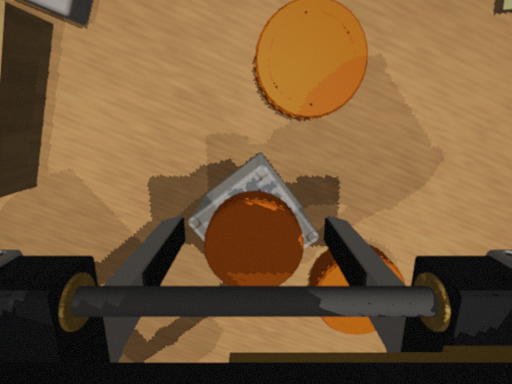

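The fingers straddle the cap, which is at (253,242), with the jar body clear below them. A small shift, then close.

>>> apply_moves(
  motion=[
    {"fingers": 1, "tx": 0.15, "ty": 0.05, "tz": -0.15, "ax": 0, "ay": 0, "az": 0},
    {"fingers": -1, "tx": 0, "ty": 0, "tz": 0, "ax": 0, "ay": 0, "az": 0},
    {"fingers": -1, "tx": 0, "ty": 0, "tz": 0, "ax": 0, "ay": 0, "az": 0},
    {"fingers": -1, "tx": 0, "ty": 0, "tz": 0, "ax": 0, "ay": 0, "az": 0},
    {"fingers": -1, "tx": 0, "ty": 0, "tz": 0, "ax": 0, "ay": 0, "az": 0},
  ],
  force=40,
)

```text
time: 3.42
position: [0.5528, -0.2316, 0.0951]
ee_rot: [3.083, 0.602, 0.0]
ft_force: [-0.6, -0.7, -0.2]
opening: 0.753
gripper_force: 0.0
```

>>> apply_moves(
  motion=[
    {"fingers": -1, "tx": 0, "ty": 0, "tz": 0, "ax": 0, "ay": 0, "az": 0},
    {"fingers": -1, "tx": 0, "ty": 0, "tz": 0, "ax": 0, "ay": 0, "az": 0},
    {"fingers": -1, "tx": 0, "ty": 0, "tz": 0, "ax": 0, "ay": 0, "az": 0},
    {"fingers": -1, "tx": 0, "ty": 0, "tz": 0, "ax": 0, "ay": 0, "az": 0},
    {"fingers": -1, "tx": 0, "ty": 0, "tz": 0, "ax": 0, "ay": 0, "az": 0},
  ],
)

```text
time: 3.83
position: [0.5525, -0.2311, 0.095]
ee_rot: [-3.083, -0.602, 0.0]
ft_force: [-1.1, 1.6, 1.5]
opening: 0.636
gripper_force: 40.0
```

```bash
python3 -c "
from h import *
delta((.552,-.2325,.095))"
```

```text
t 3.83 pos [ 0.5525 -0.2311  0.095 ] yaw 22.1 q [-0.51  0.41  1.64  0.    1.09  0.67] tilt [-0.    -0.001 -1.   ]
cm [-0.1   0.11 -0.  ]
```

>>> apply_moves(
  motion=[
    {"fingers": -1, "tx": 0, "ty": 0, "tz": -1, "ax": 0, "ay": 0, "az": 0},
    {"fingers": -1, "tx": 0, "ty": 0, "tz": -2, "ax": 0, "ay": 0, "az": 0},
    {"fingers": -1, "tx": 0, "ty": 0, "tz": -3, "ax": 0, "ay": 0, "az": 0},
    {"fingers": -1, "tx": 0, "ty": 0, "tz": -2, "ax": 0, "ay": 0, "az": 0},
    {"fingers": -1, "tx": 0, "ty": -1, "tz": -1, "ax": 0, "ay": 0, "az": 0},
  ],
)

```text
time: 4.25
position: [0.5512, -0.2249, 0.188]
ee_rot: [3.078, 0.599, 0.007]
ft_force: [0.9, 0.1, -3.9]
opening: 0.634
gripper_force: 40.0
```

>>> apply_moves(
  motion=[
    {"fingers": -1, "tx": 0.3, "ty": -3, "tz": 0, "ax": 0, "ay": 0, "az": 0},
    {"fingers": -1, "tx": 0.4, "ty": -4, "tz": 0, "ax": 0, "ay": 0, "az": 0},
    {"fingers": -1, "tx": 0.4, "ty": -4, "tz": 0, "ax": 0, "ay": 0, "az": 0},
    {"fingers": -1, "tx": 0.3, "ty": -3.5, "tz": 0, "ax": 0, "ay": 0, "az": 0},
    {"fingers": -1, "tx": 0.2, "ty": -2, "tz": 0, "ax": 0, "ay": 0, "az": 0},
  ],
)

```text
time: 4.67
position: [0.4982, -0.0593, 0.1841]
ee_rot: [-3.079, -0.604, 0.005]
ft_force: [-0.9, -0.2, -3.3]
opening: 0.634
gripper_force: 40.0
```

>>> apply_moves(
  motion=[
    {"fingers": -1, "tx": 0, "ty": 0, "tz": 0, "ax": 0, "ay": 0, "az": -5},
    {"fingers": -1, "tx": 0, "ty": 0, "tz": 0, "ax": 0, "ay": 0, "az": -7},
    {"fingers": -1, "tx": 0, "ty": 0, "tz": 0, "ax": 0, "ay": 0, "az": -7},
    {"fingers": -1, "tx": 0, "ty": 0, "tz": 0, "ax": 0, "ay": 0, "az": -7},
    {"fingers": -1, "tx": 0, "ty": 0, "tz": 0, "ax": 0, "ay": 0, "az": -7},
  ],
)

```text
time: 5.08
position: [0.5005, -0.0627, 0.1843]
ee_rot: [-2.78, -1.462, 0.002]
ft_force: [0.5, 0.2, -3.9]
opening: 0.64
gripper_force: 40.0
```

>>> apply_moves(
  motion=[
    {"fingers": -1, "tx": 0, "ty": 0, "tz": 0, "ax": 0, "ay": 0, "az": 0},
    {"fingers": -1, "tx": 0, "ty": 0, "tz": 0, "ax": 0, "ay": 0, "az": 0},
    {"fingers": -1, "tx": 0, "ty": 0, "tz": 0, "ax": 0, "ay": 0, "az": 0},
    {"fingers": -1, "tx": 0, "ty": 0, "tz": 0, "ax": 0, "ay": 0, "az": 0},
    {"fingers": -1, "tx": 0, "ty": 0, "tz": 0, "ax": 0, "ay": 0, "az": 0},
  ],
)

```text
time: 5.5
position: [0.5016, -0.0633, 0.1848]
ee_rot: [-2.786, -1.452, 0.0]
ft_force: [0.3, -0.5, -3.4]
opening: 0.638
gripper_force: 40.0
```

```bash
python3 - <<'E'
from h import *
delta((.549,.04,.2)); w=grab("wrist"); save(w,"w4.png"); print(bot.observe()["ft_force"],bot.observe()["wrist_torque"])
E
```

```text
t 5.5 pos [ 0.5016 -0.0633  0.1848] yaw 55.0 q [-0.26  0.2   1.71 -0.    1.23  0.35] tilt [-0. -0. -1.]
cm [11.19 -2.04 -1.52] 
[ 0.09911337  0.51533725 -2.7806005 ] [-0.03879699  0.00884023  0.03036461]
```

View pics/w4.png

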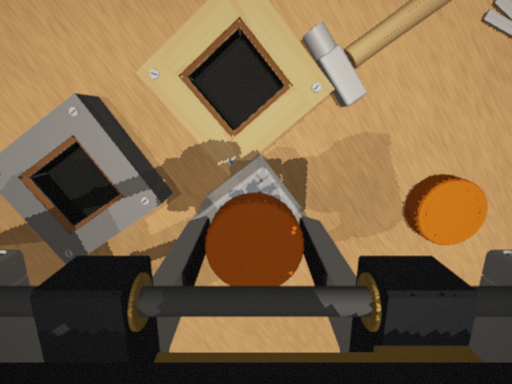

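The wrist view shows the pocket centred near (237,78) with its bevel edge corners around (181,77), (239,18), (292,86) and (237,137). The jar's front shoulder corner is at (261,156), with sides running to about (205,210) and (308,213).

```bash
cat > pk.py <<'E'
from h import *
def rep(n,C,z):
    W=ray(w,C,z); D=np.diff(np.vstack([W,W[:1]]),axis=0)
    print(n,W[:,:2].round(4).tolist(),W.mean(0).round(4),np.linalg.norm(D,axis=1).round(4),(np.degrees(np.arctan2(D[:,1],D[:,0]))%90).round(1)); return W
w=grab("wrist"); px=w["pixels"]; g=px[:,:,1]; s=bot.observe()
m=(g<105).astype(np.uint8)*255   # pocket + brown bevel
n,l=cv2.connectedComponents(m); m=(l==l[80,237]).astype(np.uint8)
k=max(cv2.findContours(m,cv2.RETR_EXTERNAL,cv2.CHAIN_APPROX_NONE)[0],key=cv2.contourArea)
b=cv2.boundingRect(k); print(b)
def quad(k):
    return cv2.approxPolyDP(cv2.convexHull(k),8,True)[:,0]
rep("bevel outer",quad(k),.046)
# jar shoulder edges: fit lines to boundary grey/wood
hsv=cv2.cvtColor(px,cv2.COLOR_RGB2HSV)
sub=cv2.inRange(hsv,(0,0,50),(180,80,255)); sub[:140]=0; sub[225:]=0; sub[:,:195]=0; sub[:,320:]=0
k2=max(cv2.findContours(sub,cv2.RETR_EXTERNAL,cv2.CHAIN_APPROX_NONE)[0],key=cv2.contourArea)
z=s["position"][2]-.095+.073
print("jar",cv2.approxPolyDP(cv2.convexHull(k2),3,True)[:,0].tolist())
rep("jar hull",cv2.approxPolyDP(cv2.convexHull(k2),3,True)[:,0],z)
rep("jar hand",[(205,210),(261,156),(308,213)],z)
v=px.copy(); cv2.drawContours(v,[k],-1,(255,0,0),1); cv2.drawContours(v,[k2],-1,(0,255,0),1)
cv2.imwrite("pics/seg.png",cv2.resize(v[0:250,120:340],None,fx=2.4,fy=2.4)[:,:,::-1])
E
python3 pk.py
```

```text
(179, 17, 113, 118)
bevel outer [[0.5843, 0.078], [0.5921, 0.0003], [0.5136, -0.0044], [0.5061, 0.0705]] [0.549  0.0361 0.046 ] [0.0781 0.0786 0.0753 0.0786] [5.7 3.4 5.7 5.5]
jar [[319, 221], [195, 224], [195, 215], [208, 193], [261, 155]]
jar hull [[0.5409, -0.0866], [0.4699, -0.0397], [0.474, -0.0345], [0.4906, -0.0273], [0.534, -0.0266]] [ 0.5019 -0.0429  0.1629] [0.0851 0.0065 0.0182 0.0434 0.0604] [56.6 52.1 23.6  0.9  6.6]
jar hand [[0.4817, -0.0356], [0.5336, -0.0271], [0.5378, -0.0774]] [ 0.5177 -0.0467  0.1629] [0.0526 0.0504 0.0699] [ 9.3  4.8 53.3]
```

View pics/seg.png

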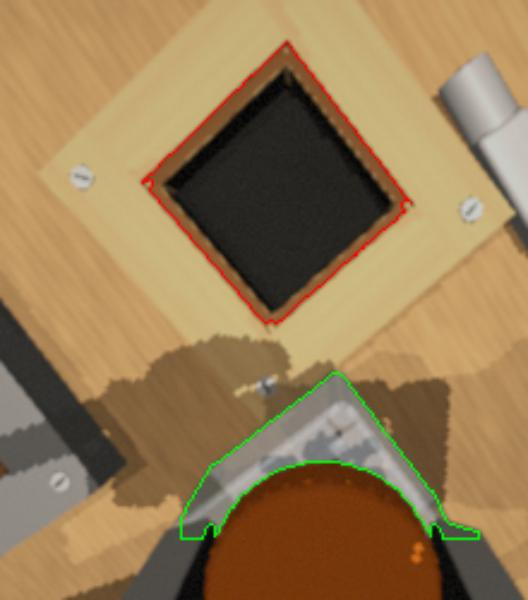

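The overlay shows the pocket outline following the bevel edge well. The jar outline is its underside edge (z≈0.09), because the camera sees past the shoulder. I'll fit lines to those two edges.

```bash
cat >> pk.py <<'E'
pts=k2[:,0].astype(np.float32); zb=s["position"][2]-.095
def edge(a,b):
    a,b=np.array(a,float),np.array(b,float); d=(b-a)/np.linalg.norm(b-a); q=pts-a
    t=q@d; o=np.abs(q@np.array([-d[1],d[0]])); L=np.linalg.norm(b-a)
    p=pts[(o<4)&(t>4)&(t<L-4)]; vx,vy,x,y=cv2.fitLine(p,cv2.DIST_HUBER,0,.01,.01).ravel(); 
    W=ray(w,[(x,y),(x+30*vx,y+30*vy)],zb); D=W[1]-W[0]; print("edge",len(p),np.degrees(np.arctan2(D[1],D[0]))%90); return np.cross([x,y,1],[x+vx,y+vy,1])
l1=edge((208,194),(261,155)); l2=edge((261,155),(302,207)); c=np.cross(l1,l2); c=c[:2]/c[2]
C=ray(w,[c],zb)[0]; print("corner",c,C,"from tcp",C-s["position"],"dist",np.linalg.norm((C-s["position"])[:2]))
E
python3 pk.py | tail -3
```

```text
edge 46 2.9305537748302997
edge 47 2.725225915802085
corner [260.42695788 153.62445339] [ 0.5303449  -0.03414611  0.08993622] from tcp [ 0.02864459  0.02929068 -0.095     ] dist 0.04096897311868664
```

>>> apply_moves(
  motion=[
    {"fingers": -1, "tx": 2, "ty": -0.4, "tz": 0, "ax": 0, "ay": 0, "az": 0},
    {"fingers": -1, "tx": 3.2, "ty": -0.5, "tz": 0, "ax": 0, "ay": 0, "az": 0},
    {"fingers": -1, "tx": 3.2, "ty": -0.5, "tz": 0, "ax": 0, "ay": 0, "az": 0},
    {"fingers": -1, "tx": 1.8, "ty": -0.3, "tz": 0, "ax": 0, "ay": 0, "az": 0},
    {"fingers": -1, "tx": 0.9, "ty": -0.1, "tz": 0, "ax": 0, "ay": 0, "az": -2.6},
  ],
)

```text
time: 6.07
position: [0.5516, 0.0405, 0.1849]
ee_rot: [-2.749, -1.519, -0.002]
ft_force: [0.7, -0.8, -4.4]
opening: 0.631
gripper_force: 40.0
```

>>> apply_moves(
  motion=[
    {"fingers": -1, "tx": 0, "ty": 0, "tz": 0.5, "ax": 0, "ay": 0, "az": 0},
    {"fingers": -1, "tx": 0, "ty": 0, "tz": 1, "ax": 0, "ay": 0, "az": 0},
    {"fingers": -1, "tx": 0, "ty": 0, "tz": 1, "ax": 0, "ay": 0, "az": 0},
    {"fingers": -1, "tx": 0, "ty": 0, "tz": 0.7, "ax": 0, "ay": 0, "az": 0},
    {"fingers": -1, "tx": 0, "ty": 0, "tz": 0, "ax": 0, "ay": 0, "az": 0},
  ],
)

```text
time: 6.48
position: [0.5483, 0.0372, 0.1504]
ee_rot: [-2.751, -1.513, 0.007]
ft_force: [-0.3, -0.4, -4.3]
opening: 0.636
gripper_force: 40.0
```

>>> apply_moves(
  motion=[
    {"fingers": -1, "tx": 0, "ty": 0, "tz": 0, "ax": 0, "ay": 0, "az": 0},
    {"fingers": -1, "tx": 0, "ty": 0, "tz": 0, "ax": 0, "ay": 0, "az": 0},
    {"fingers": -1, "tx": 0, "ty": 0, "tz": 0, "ax": 0, "ay": 0, "az": 0},
    {"fingers": -1, "tx": 0, "ty": 0, "tz": 0, "ax": 0, "ay": 0, "az": 0},
    {"fingers": -1, "tx": 0, "ty": 0, "tz": 0, "ax": 0, "ay": 0, "az": 0},
  ],
)

```text
time: 6.9
position: [0.5507, 0.0378, 0.1534]
ee_rot: [2.751, 1.515, 0.001]
ft_force: [-1.0, -0.5, -4.0]
opening: 0.637
gripper_force: 40.0
```

```bash
python3 - <<'E'
from h import *
delta((.5505,.038,.107)); c=grab("top"); s=grab("scene"); w=grab("wrist")
v=np.hstack([cv2.resize(s["pixels"][100:260,210:370],(400,400)),cv2.resize(w["pixels"][60:260,156:356],(400,400))])
cv2.imwrite("pics/ab.png",v[:,:,::-1])
E
```

```text
t 6.9 pos [0.5507 0.0378 0.1534] yaw 57.7 q [-0.06  0.29  1.67 -0.    1.19  0.51] tilt [ 0.     0.001 -1.   ]
cm [ 0.   -0.03  4.64]
```

View pics/ab.png

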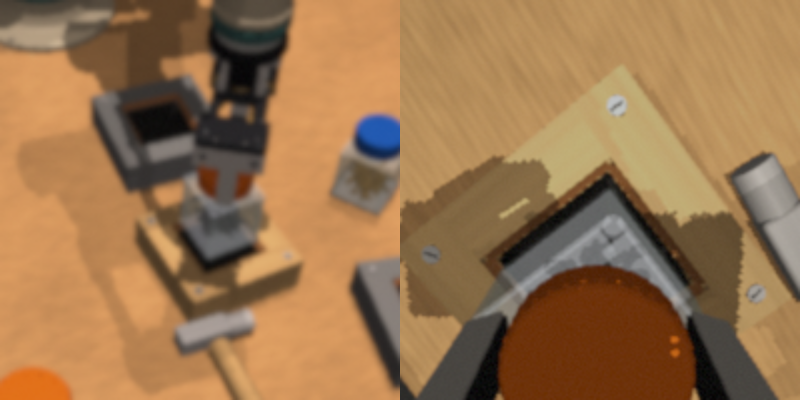

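The jar hangs squarely over the pocket with matching yaw: in the wrist crop, its corner at (615,185) sits just inside the bevel corner at (608,165).

>>> apply_moves(
  motion=[
    {"fingers": -1, "tx": 0, "ty": 0, "tz": 0.4, "ax": 0, "ay": 0, "az": 0},
    {"fingers": -1, "tx": 0, "ty": 0, "tz": 0.4, "ax": 0, "ay": 0, "az": 0},
    {"fingers": -1, "tx": 0, "ty": 0, "tz": 0.4, "ax": 0, "ay": 0, "az": 0},
    {"fingers": -1, "tx": 0, "ty": 0, "tz": 0.4, "ax": 0, "ay": 0, "az": 0},
    {"fingers": -1, "tx": 0, "ty": 0, "tz": 0.4, "ax": 0, "ay": 0, "az": 0},
  ],
)

```text
time: 7.47
position: [0.5503, 0.038, 0.1323]
ee_rot: [-2.751, -1.516, 0.001]
ft_force: [-0.1, 0.3, -4.5]
opening: 0.641
gripper_force: 40.0
```

>>> apply_moves(
  motion=[
    {"fingers": -1, "tx": 0, "ty": 0, "tz": 0.4, "ax": 0, "ay": 0, "az": 0},
    {"fingers": -1, "tx": 0, "ty": 0, "tz": 0.4, "ax": 0, "ay": 0, "az": 0},
    {"fingers": -1, "tx": 0, "ty": 0, "tz": 0.2, "ax": 0, "ay": 0, "az": 0},
    {"fingers": -1, "tx": 0, "ty": 0, "tz": 0, "ax": 0, "ay": 0, "az": 0},
    {"fingers": -1, "tx": 0, "ty": 0, "tz": 0, "ax": 0, "ay": 0, "az": 0},
  ],
)

```text
time: 7.88
position: [0.5504, 0.0379, 0.1228]
ee_rot: [-2.752, -1.516, 0.0]
ft_force: [-0.4, 0.4, -3.8]
opening: 0.635
gripper_force: 40.0
```

>>> apply_moves(
  motion=[
    {"fingers": -1, "tx": 0, "ty": 0, "tz": 0.4, "ax": 0, "ay": 0, "az": 0},
    {"fingers": -1, "tx": 0, "ty": 0, "tz": 0.4, "ax": 0, "ay": 0, "az": 0},
    {"fingers": -1, "tx": 0, "ty": 0, "tz": 0.4, "ax": 0, "ay": 0, "az": 0},
    {"fingers": -1, "tx": 0, "ty": 0, "tz": 0.2, "ax": 0, "ay": 0, "az": 0},
    {"fingers": -1, "tx": 0, "ty": 0, "tz": 0, "ax": 0, "ay": 0, "az": 0},
  ],
)

```text
time: 8.3
position: [0.5499, 0.038, 0.1082]
ee_rot: [-2.751, -1.516, 0.002]
ft_force: [-0.2, 0.4, -1.8]
opening: 0.632
gripper_force: 40.0
```

>>> apply_moves(
  motion=[
    {"fingers": -1, "tx": 0, "ty": 0, "tz": 0.1, "ax": 0, "ay": 0, "az": 0},
    {"fingers": -1, "tx": 0, "ty": 0, "tz": 0.1, "ax": 0, "ay": 0, "az": 0},
    {"fingers": -1, "tx": 0, "ty": 0, "tz": 0, "ax": 0, "ay": 0, "az": 0},
    {"fingers": -1, "tx": 0, "ty": 0, "tz": 0, "ax": 0, "ay": 0, "az": 0},
    {"fingers": -1, "tx": 0, "ty": 0, "tz": 0, "ax": 0, "ay": 0, "az": 0},
  ],
)

```text
time: 8.72
position: [0.5505, 0.0379, 0.107]
ee_rot: [2.751, 1.516, 0.0]
ft_force: [-0.4, 0.8, -3.4]
opening: 0.639
gripper_force: 40.0
```

>>> apply_moves(
  motion=[
    {"fingers": -1, "tx": 0, "ty": 0, "tz": 0.1, "ax": 0, "ay": 0, "az": 0},
    {"fingers": -1, "tx": 0, "ty": 0, "tz": 0.05, "ax": 0, "ay": 0, "az": 0},
    {"fingers": -1, "tx": 0, "ty": 0, "tz": 0, "ax": 0, "ay": 0, "az": 0},
    {"fingers": -1, "tx": 0, "ty": 0, "tz": 0, "ax": 0, "ay": 0, "az": 0},
    {"fingers": -1, "tx": 0, "ty": 0, "tz": 0, "ax": 0, "ay": 0, "az": 0},
  ],
)

```text
time: 9.13
position: [0.5505, 0.038, 0.1069]
ee_rot: [2.751, 1.516, 0.001]
ft_force: [-2.7, 0.3, 4.6]
opening: 0.634
gripper_force: 40.0
```

>>> apply_moves(
  motion=[
    {"fingers": -1, "tx": 0, "ty": 0, "tz": 0.1, "ax": 0, "ay": 0, "az": 0},
    {"fingers": -1, "tx": 0, "ty": 0, "tz": 0, "ax": 0, "ay": 0, "az": 0},
    {"fingers": -1, "tx": 0, "ty": 0, "tz": 0, "ax": 0, "ay": 0, "az": 0},
    {"fingers": -1, "tx": 0, "ty": 0, "tz": 0, "ax": 0, "ay": 0, "az": 0},
    {"fingers": -1, "tx": 0, "ty": 0, "tz": 0, "ax": 0, "ay": 0, "az": 0},
  ],
)

```text
time: 9.55
position: [0.5506, 0.038, 0.1068]
ee_rot: [2.751, 1.516, 0.002]
ft_force: [-3.4, 0.2, 10.7]
opening: 0.632
gripper_force: 40.0
```

>>> apply_moves(
  motion=[
    {"fingers": -1, "tx": 0, "ty": 0, "tz": 0, "ax": 0, "ay": 0, "az": 0},
    {"fingers": -1, "tx": 0, "ty": 0, "tz": 0, "ax": 0, "ay": 0, "az": -4},
    {"fingers": -1, "tx": 0, "ty": 0, "tz": 0, "ax": 0, "ay": 0, "az": -5},
    {"fingers": -1, "tx": 0, "ty": 0, "tz": 0, "ax": 0, "ay": 0, "az": -5},
    {"fingers": -1, "tx": 0, "ty": 0, "tz": 0, "ax": 0, "ay": 0, "az": -5},
  ],
  force=55,
)

```text
time: 9.97
position: [0.5512, 0.0383, 0.1072]
ee_rot: [2.459, 1.953, 0.004]
ft_force: [-3.7, 0.5, 12.4]
opening: 0.636
gripper_force: 57.7
```

>>> apply_moves(
  motion=[
    {"fingers": -1, "tx": 0, "ty": 0, "tz": -0.02, "ax": 0, "ay": 0, "az": -5},
    {"fingers": -1, "tx": 0, "ty": 0, "tz": -0.02, "ax": 0, "ay": 0, "az": -5},
    {"fingers": -1, "tx": 0, "ty": 0, "tz": -0.02, "ax": 0, "ay": 0, "az": -5},
    {"fingers": -1, "tx": 0, "ty": 0, "tz": -0.02, "ax": 0, "ay": 0, "az": -5},
    {"fingers": -1, "tx": 0, "ty": 0, "tz": -0.02, "ax": 0, "ay": 0, "az": -5},
  ],
)

```text
time: 10.38
position: [0.5497, 0.0384, 0.1076]
ee_rot: [-1.978, -2.439, -0.0]
ft_force: [-5.7, 0.8, 10.0]
opening: 0.633
gripper_force: 57.7
```

```bash
python3 -c "
from h import *
delta((.5505,.038,.107)); print(bot.observe()['ft_force'],bot.observe()['wrist_torque'])"
```

```text
t 10.38 pos [0.5497 0.0384 0.1076] yaw 101.9 q [-0.06  0.33  1.73  0.    1.08 -0.27] tilt [ 0.001 -0.    -1.   ]
cm [-0.06  0.07  0.06] 
[-5.70787876  0.82199654 10.04071497] [ 0.21148838  0.81981026 -0.11317579]
```

>>> apply_moves(
  motion=[
    {"fingers": -1, "tx": 0, "ty": 0, "tz": -0.02, "ax": 0, "ay": 0, "az": -5},
    {"fingers": -1, "tx": 0, "ty": 0, "tz": -0.02, "ax": 0, "ay": 0, "az": -5},
    {"fingers": -1, "tx": 0, "ty": 0, "tz": -0.02, "ax": 0, "ay": 0, "az": -5},
    {"fingers": -1, "tx": 0, "ty": 0, "tz": 0, "ax": 0, "ay": 0, "az": -5},
    {"fingers": -1, "tx": 0, "ty": 0, "tz": 0, "ax": 0, "ay": 0, "az": -5},
  ],
)

```text
time: 10.8
position: [0.5485, 0.0382, 0.1077]
ee_rot: [-1.402, -2.808, 0.002]
ft_force: [-6.1, 0.6, 10.3]
opening: 0.634
gripper_force: 57.8
```

>>> apply_moves(
  motion=[
    {"fingers": -1, "tx": 0, "ty": 0, "tz": 0, "ax": 0, "ay": 0, "az": -5},
    {"fingers": -1, "tx": 0, "ty": 0, "tz": 0, "ax": 0, "ay": 0, "az": -4},
    {"fingers": -1, "tx": 0, "ty": 0, "tz": 0, "ax": 0, "ay": 0, "az": 0},
    {"fingers": -1, "tx": 0, "ty": 0, "tz": 0, "ax": 0, "ay": 0, "az": 0},
    {"fingers": -1, "tx": 0, "ty": 0, "tz": 0, "ax": 0, "ay": 0, "az": 0},
  ],
)

```text
time: 11.22
position: [0.5484, 0.0378, 0.1077]
ee_rot: [-1.183, -2.908, 0.003]
ft_force: [-5.9, -0.5, 10.3]
opening: 0.63
gripper_force: 57.9
```

```bash
python3 -c "
from h import *
delta((.5505,.038,.107)); print(bot.observe()['ft_force'],bot.observe()['wrist_torque'])"
```

```text
t 11.22 pos [0.5484 0.0378 0.1077] yaw 135.7 q [-0.06  0.33  1.73 -0.    1.08 -0.85] tilt [ 0.002 -0.003 -1.   ]
cm [-0.13  0.16  0.07] 
[-5.88195206 -0.53024254 10.29504465] [-0.11377178  1.17463196  0.11273331]
```

>>> apply_moves(
  motion=[
    {"fingers": -1, "tx": 0, "ty": 0, "tz": -0.1, "ax": 0, "ay": 0, "az": 0},
    {"fingers": -1, "tx": 0, "ty": 0, "tz": -0.1, "ax": 0, "ay": 0, "az": 0},
    {"fingers": -1, "tx": 0, "ty": 0, "tz": -0.1, "ax": 0, "ay": 0, "az": 0},
    {"fingers": -1, "tx": 0, "ty": 0, "tz": 0, "ax": 0, "ay": 0, "az": 0},
    {"fingers": -1, "tx": 0, "ty": 0, "tz": 0, "ax": 0, "ay": 0, "az": 0},
  ],
)

```text
time: 11.63
position: [0.5497, 0.0379, 0.1092]
ee_rot: [-1.184, -2.909, 0.001]
ft_force: [-4.5, -0.9, 5.1]
opening: 0.634
gripper_force: 57.8
```

```bash
python3 -c "
from h import *
delta((.5505,.038,.107)); print(bot.observe()['ft_force'],bot.observe()['wrist_torque'])"
```

```text
t 11.63 pos [0.5497 0.0379 0.1092] yaw 135.7 q [-0.06  0.33  1.73 -0.    1.09 -0.85] tilt [ 0.001 -0.001 -1.   ]
cm [-0.05  0.07  0.22] 
[-4.50512993 -0.88922167  5.09510147] [-0.05541353  0.86042992 -0.0569862 ]
```

>>> apply_moves(
  motion=[
    {"fingers": -1, "tx": 0, "ty": 0, "tz": -0.1, "ax": 0, "ay": 0, "az": 0},
    {"fingers": -1, "tx": 0, "ty": 0, "tz": -0.1, "ax": 0, "ay": 0, "az": 0},
    {"fingers": -1, "tx": 0, "ty": 0, "tz": -0.1, "ax": 0, "ay": 0, "az": 0},
    {"fingers": -1, "tx": 0, "ty": 0, "tz": 0, "ax": 0, "ay": 0, "az": 0},
    {"fingers": -1, "tx": 0, "ty": 0, "tz": 0, "ax": 0, "ay": 0, "az": 0},
  ],
)

```text
time: 12.05
position: [0.551, 0.0379, 0.112]
ee_rot: [1.184, 2.909, 0.0]
ft_force: [-0.6, 0.1, -1.1]
opening: 0.634
gripper_force: 57.8
```

```bash
python3 -c "
from h import *
delta((.5505,.038,.107)); print(bot.observe()['ft_force'],bot.observe()['wrist_torque'])"
```

```text
t 12.05 pos [0.551  0.0379 0.112 ] yaw 135.7 q [-0.06  0.33  1.72 -0.    1.09 -0.85] tilt [-0.001  0.001 -1.   ]
cm [ 0.04 -0.03  0.5 ] 
[-0.59313604  0.14475028 -1.1162789 ] [0.10257836 0.04050661 0.00486271]
```

>>> apply_moves(
  motion=[
    {"fingers": -1, "tx": 0, "ty": 0, "tz": -0.4, "ax": 0, "ay": 0, "az": 0},
    {"fingers": -1, "tx": 0, "ty": 0, "tz": -0.4, "ax": 0, "ay": 0, "az": 0},
    {"fingers": -1, "tx": 0, "ty": 0, "tz": -0.4, "ax": 0, "ay": 0, "az": 0},
    {"fingers": -1, "tx": 0, "ty": 0, "tz": -0.4, "ax": 0, "ay": 0, "az": 0},
    {"fingers": -1, "tx": 0, "ty": 0, "tz": -0.4, "ax": 0, "ay": 0, "az": 0},
  ],
)

```text
time: 12.47
position: [0.5513, 0.0378, 0.1329]
ee_rot: [1.184, 2.908, 0.001]
ft_force: [0.1, -0.1, -0.0]
opening: 0.631
gripper_force: 57.8
```

>>> apply_moves(
  motion=[
    {"fingers": -1, "tx": 0, "ty": 0, "tz": -0.5, "ax": 0, "ay": 0, "az": 0},
    {"fingers": -1, "tx": 0, "ty": 0, "tz": -0.5, "ax": 0, "ay": 0, "az": 0},
    {"fingers": -1, "tx": 0, "ty": 0, "tz": -0.3, "ax": 0, "ay": 0, "az": 0},
    {"fingers": -1, "tx": 0, "ty": 0, "tz": 0, "ax": 0, "ay": 0, "az": 0},
    {"fingers": -1, "tx": 0, "ty": 0, "tz": 0, "ax": 0, "ay": 0, "az": 0},
  ],
)

```text
time: 12.88
position: [0.5507, 0.0379, 0.1454]
ee_rot: [1.184, 2.909, 0.0]
ft_force: [0.5, 0.4, -0.5]
opening: 0.631
gripper_force: 57.8
```

>>> apply_moves(
  motion=[
    {"fingers": -1, "tx": 0, "ty": 0, "tz": 0, "ax": 0, "ay": 0, "az": 0},
    {"fingers": -1, "tx": 0, "ty": 0, "tz": 0, "ax": 0, "ay": 0, "az": 0},
    {"fingers": -1, "tx": 0, "ty": 0, "tz": 0, "ax": 0, "ay": 0, "az": 0},
    {"fingers": -1, "tx": 0, "ty": 0, "tz": 0, "ax": 0, "ay": 0, "az": 0},
    {"fingers": -1, "tx": 0, "ty": 0, "tz": 0, "ax": 0, "ay": 0, "az": 0},
  ],
)

```text
time: 13.3
position: [0.5504, 0.0379, 0.1449]
ee_rot: [-1.184, -2.91, 0.0]
ft_force: [0.5, -0.2, -0.0]
opening: 0.634
gripper_force: 57.8
```

```bash
python3 - <<'E'
from h import *
delta((.55,.038,.146)); s=grab("scene"); w=grab("wrist")
v=np.hstack([cv2.resize(s["pixels"][100:260,210:370],(400,400)),cv2.resize(w["pixels"][60:360,106:406],(400,400))])
cv2.imwrite("pics/end.png",v[:,:,::-1])
E
```

```text
t 13.3 pos [0.5504 0.0379 0.1449] yaw 135.7 q [-0.06  0.3   1.68 -0.    1.17 -0.85] tilt [ 0. -0. -1.]
cm [ 0.03 -0.02 -0.11]
```

View pics/end.png

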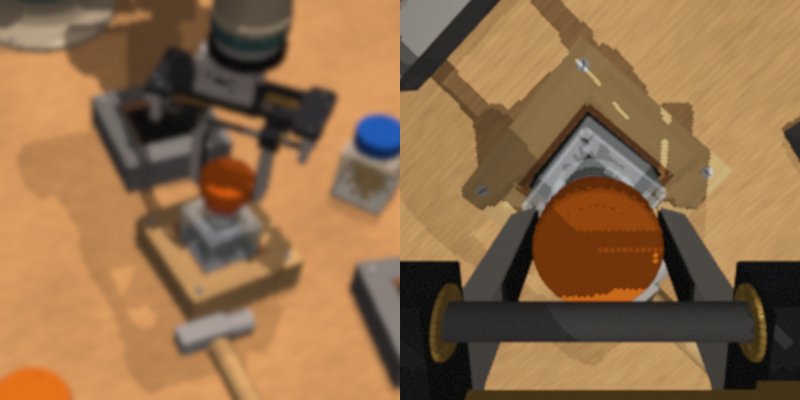

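The final view shows the cap held level about 19 mm above the open mouth, with the jar seated in the wooden holder.

```bash
python3 -c "
from bench import bot
print(bot.sign_off())"
```

```text
the job is handed in; nothing more can be done
None
```

I handed the job in at about 13.3 s of robot time: the jar is seated in the wooden holder, and the unscrewed orange cap is held level about 19 mm above the open mouth; the sign-off gave no pass/fail result.

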